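# Pack the masala dabba

### The arm

A 6-joint arm with a two-finger parallel gripper is mounted at the origin on the work surface. World frame = base frame: x ahead of the robot, y to its left, z up, the work surface at z = 0. Lengths are in m, angles in degrees, forces in N, time in s.
With the tool pointing down it reaches from about 0.3 to 0.75 m from the base axis. Payload 8.5 kg.
Tool frame: the origin (TCP) lies at the very end of the fingers, on their centre line; the grasp point (between the pads) lies 19 mm behind it; z points along the fingers, y is the line along which they close (so a half turn about z gives the same grasp; the last joint's range is limited). The gripper opens to 85 mm and grips with 20 to 120 N. Pads are 22 mm wide; open, the fingers measure 114 mm over their backs; the gripper's body (76 mm by 85 mm) begins 54 mm behind the grasp point. The pads swing forward as they close: fully open they stand 13 mm farther back than shut.
Start: joints at [56.476, 21.807, 74.336, -0, 83.858, -12.336], TCP at [0.199, 0.513, 0.231] pointing down, gripper open.
Joint ranges: [-178.18, 178.18], [-50.72, 133.34], [12.68, 142.11], [-81.47, 261.47], [9.98, 163.14], [-165.26, 165.26]. Speed limits (degrees/s): [136.94, 136.94, 180, 180, 180, 180].

### API

Orientations are given as a 3x3 rotation matrix whose columns are the frame's x, y, z axes.
In Python, from rig import env gives the robot as it stands.
- The arm moves only by the tool move_arm, never from a script. Its argument "plan" is a list of rows, each a list of 7 numbers: the turn, a rotation vector about the tool's x, y, z in degrees, then the shift along the tool's x, y, z in cm, then the gripper command: -1 is shut, 1 is fully open, values between are in proportion. In form: [[ax, ay, az, tx, ty, tz, jaw], ...]. A call has 1 to 5 rows; each row is the pose to reach, as a shift and turn from the pose commanded when the call began, along the tool's axes at that moment; what a row does not reach only later rows make up. A row lasts 1/10 s, in which the tool goes at most 50 mm and 8.59 degrees, less where a joint would pass 70% of its speed; a pose out of reach is approached as far as the arm can. A call with a gripper value outside its range is refused whole. The fingers move at their own pace and stop on an object; "squeeze" is the grip in N (left out, the last holds). Time passes only in rows, so rows that repeat a pose let the fingers close. It gives the time, the measured TCP pose, the force, the opening and the grip force at its end, in the units of the state.
- env.observe(): the state, without advancing time (a new reading comes with each control period).
- env.get_image(name): name is "scene" or "top"; returns a dict with "color" (384x512x3 uint8, red, green, blue), "fov_y" (degrees; the focal length in pixels is half the picture's height over the tangent of half this angle, whatever the lens; pixels are square), "cx", "cy" (the principal point, pixels), "R" (3x3) and "t" (3): a world point X has camera coordinates R X + t. Camera axes: x right, y down, z forward; pixel columns grow to the right and rows downward; lengths in m; the calibration is good to about 2 mm. A picture is of the moment at which its call begins. There is no depth.
- env.close_job(): hands the job in; it is judged then, once.
Trained networks look in a picture, given as the dict that the camera call returned (one of the last four; its "shot" number tells which), for a name from the list of things; names that differ only in an ending like _2 or _b are one class to them, and where a whole thing is asked for, a point or a joint stands for the part that bears it (a point fixed in the world has none). Each returns a list of dicts, best first, with "conf" (0 to 1); they miss things now and then, are a little off and sometimes report something else, mostly with a low value. They report only what shows in the picture. A call takes as long as a camera call. They do not tell look-alikes from the thing itself.
- env.outline_of(target, picture): "mask" (384x512 bool, what is visible of it) and "bbox" ([centre column, centre row, width, height] in pixels, round what is visible of it).
- env.tip_of(target, picture): "pixel" ([column, row] in pixels: a listed point, or the origin of a listed thing).
The state is a dict: "time_s": time; "q": joint angles; "qvel": joint speeds; "joint_efforts": joint torques, N m; "position": TCP position; "tool_rot": TCP orientation; "ft_force": force on the tool from outside, world axes, zero at the start; "wrist_torque": the same for the moment, N m; "grip_width": finger opening in m; "gripper_force": force on a finger pad.
Only numpy, scipy, OpenCV 4.12 (cv2) and the standard library are available. Lean on these libraries where they do the work, as an engineer would, in place of code of your own. Each camera call takes 0.05 s, during which the arm holds its last target. There are 200 camera calls.

### The job

Put the three lidded spice pots (the ones with a knob on the lid) back into the open masala dabba, each standing flat inside the collar of its own size: the small pot in the narrow collar, the medium one in the middle-sized collar and the large one in the wide collar. Keep the pots upright on the way. The open, lidless pots do not belong in it: leave them, the egg cup and the clamp jar standing where they are.

Things in the scene. Friction and masses are not known exactly. Their poses are not given: they have to be found in the camera images.
- pot_small: the small lidded spice pot: closed stainless steel cylinder, 40 mm in diameter, flat lid top 38 mm above its underside, with an upright steel knob in the middle of the lid, 16 mm in diameter and 20 mm high (top 58 mm above the underside); pot and lid are one rigid piece, 60 to 240 g; stands upright on the shelf at the start; origin at the centre of the underside, z up
- pot_medium: the medium lidded spice pot: closed stainless steel cylinder, 52 mm in diameter, flat lid top 38 mm above its underside, with an upright steel knob in the middle of the lid, 16 mm in diameter and 20 mm high (top 58 mm above the underside); pot and lid are one rigid piece, 60 to 240 g; stands upright on the shelf at the start; origin at the centre of the underside, z up
- pot_large: the large lidded spice pot: closed stainless steel cylinder, 64 mm in diameter, flat lid top 38 mm above its underside, with an upright steel knob in the middle of the lid, 16 mm in diameter and 20 mm high (top 58 mm above the underside); pot and lid are one rigid piece, 60 to 240 g; stands upright on the shelf at the start; origin at the centre of the underside, z up
- collar_narrow: the narrow collar: fixed brass ring, bore 58 mm, outside 64 mm, 12 mm high, one of three on the floor of the open masala dabba (fixed round steel tin, 224 mm across, wall 36 mm high, floor 3 mm above the shelf; collar centres 56 mm from its centre, 97 mm apart); origin at the centre of the ring's underside, level with the dabba's floor, z up
- collar_middle: the middle collar: fixed brass ring, bore 70 mm, outside 76 mm, 12 mm high, one of three on the floor of the open masala dabba (fixed round steel tin, 224 mm across, wall 36 mm high, floor 3 mm above the shelf; collar centres 56 mm from its centre, 97 mm apart); origin at the centre of the ring's underside, level with the dabba's floor, z up
- collar_wide: the wide collar: fixed brass ring, bore 82 mm, outside 88 mm, 12 mm high, one of three on the floor of the open masala dabba (fixed round steel tin, 224 mm across, wall 36 mm high, floor 3 mm above the shelf; collar centres 56 mm from its centre, 97 mm apart); origin at the centre of the ring's underside, level with the dabba's floor, z up
- open_medium: empty open steel pot without lid or knob, as wide as the medium lidded pot: 52 mm in diameter, 38 mm high; does not belong in the dabba; origin at the centre of the underside, z up
- open_large: empty open steel pot without lid or knob, as wide as the large lidded pot: 64 mm in diameter, 38 mm high; does not belong in the dabba; origin at the centre of the underside, z up
- egg_cup: white ceramic egg cup on a foot, 48 mm in diameter, 62 mm high; among the pots; origin at the centre of the underside, z up
- jar: glass storage jar with hinged clamp lid, 84 mm in diameter (wires reach 52 mm from the axis), 130 mm high; stands beyond the dabba on the robot's left; origin at the centre of the underside, z up
Not all that is in view belongs to the job. What is shaped like the open_large but orange is not meant. Leave any orange look-alike of the pot_small alone.

How it is judged:
By the outcome, as a careful person would: the job done as asked, in the order asked, and still so for the second after the job is handed in, with the robot touching nothing.
It also fails if it takes over 96 s, if anything falls off the work surface, if the arm or the gripper's body presses on something with over 40 N, if the wrist force passes 120 N, or if a joint passes its speed limit or range.

## Working session

There is one attempt and no reset: what is moved stays moved. The work goes in short steps, Python scripts to look and compute and a tool call to move; the robot and the scene stay as the last step left them, time stands still between calls to the robot, and variables do not carry over. Pictures are saved under pics/ and viewed, at most 14 in all, crops included, and the job is handed in when it is done.

Besides the shell and the picture viewer there is one more tool, called as name([rows], argument=value, ...), one row to a line, values as JSON. move_arm: Moves the arm, as the interface text tells. Its arguments: {"type":"object","properties":{"plan":{"type":"array"},"squeeze":{"type":"number"}},"required":["plan"]}

```bash
ls; mkdir -p pics
python3 - <<'E'
from rig import env
import cv2
s=env.observe();print(s)
for n in("scene","top"):
    p=env.get_image(n);cv2.imwrite(f"pics/{n}0.png",p["color"][...,::-1]);print(n,p["fov_y"],p["cx"],p["cy"],p["R"],p["t"],p["shot"])
    for t in "pot_small pot_medium pot_large collar_narrow collar_middle collar_wide open_medium open_large egg_cup jar".split():
        print(t,[(round(d["conf"],2),[round(float(v)) for v in d["pixel"]]) for d in env.tip_of(t,p)][:4],[(round(d["conf"],2),[round(float(v)) for v in d["bbox"]]) for d in env.outline_of(t,p)][:4])
E
```

```text
pics
{'time_s': 0.0, 'q': array([ 5.64772363e+01,  2.18421864e+01,  7.43854153e+01, -1.06650633e-03,
        8.38586521e+01, -1.23357085e+01]), 'qvel': array([-0.02905133, -0.05951816, -0.02003118,  0.00174639, -0.03911779,
        0.03347858]), 'joint_efforts': array([-5.34136561e-04, -4.48466492e+01, -2.31279391e+01, -2.62168305e-04,
        4.82446238e-03, -6.79331288e-05]), 'position': array([0.19861497, 0.51256591, 0.23069668]), 'tool_rot': array([[-9.32406080e-01,  3.61411451e-01, -8.15962157e-04],
       [ 3.61412245e-01,  9.32405271e-01, -1.26523210e-03],
       [ 3.03538047e-04, -1.47460882e-03, -9.99998867e-01]]), 'ft_force': array([ 0.28130599,  0.02198005, -0.52400481]), 'wrist_torque': array([-0.01991197, -0.02181825,  0.00946262]), 'gripper_force': 0.0, 'grip_width': 0.0850762949140978}
scene 44.36946872950229 259.3751345150129 199.69824386782477 [[-6.19085589e-01  7.85323450e-01 -3.34228939e-04]
 [ 6.40852740e-01  5.04950463e-01 -5.78215181e-01]
 [-4.53917172e-01 -3.58178878e-01 -8.15884239e-01]] [ 0.27623622 -0.33027946  1.61036341] 1
pot_small [(0.8, [121, 170]), (0.
[... 1171 characters left out ...]

pot_medium [(0.86, [349, 164])] [(0.73, [349, 163, 22, 15])]
pot_large [(0.86, [401, 220]), (0.64, [391, 171])] [(0.75, [404, 218, 28, 23])]
collar_narrow [(0.62, [228, 204])] [(0.42, [224, 205, 18, 23])]
collar_middle [(0.66, [230, 171])] []
collar_wide [(0.63, [198, 185])] [(0.61, [196, 184, 31, 32])]
open_medium [(0.75, [304, 164])] [(0.86, [308, 164, 19, 22])]
open_large [(0.9, [302, 246]), (0.85, [303, 207]), (0.78, [339, 253]), (0.55, [125, 207])] [(0.79, [342, 253, 27, 24]), (0.73, [306, 246, 30, 18]), (0.59, [306, 209, 23, 24]), (0.4, [307, 164, 20, 23])]
egg_cup [(0.7, [348, 219]), (0.55, [123, 206])] [(0.63, [354, 216, 21, 18])]
jar [(0.98, [125, 205])] [(0.8, [115, 208, 45, 38])]
```

Run:
```python
import cv2
a=cv2.imread("pics/top0.png");cv2.imwrite("pics/a.png",cv2.resize(a[100:290,160:430],(800,563),interpolation=cv2.INTER_CUBIC))
a=cv2.imread("pics/scene0.png");cv2.imwrite("pics/b.png",cv2.resize(a[90:310,90:420],(800,533),interpolation=cv2.INTER_CUBIC))
```

```text
(no output)
```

View pics/a.png

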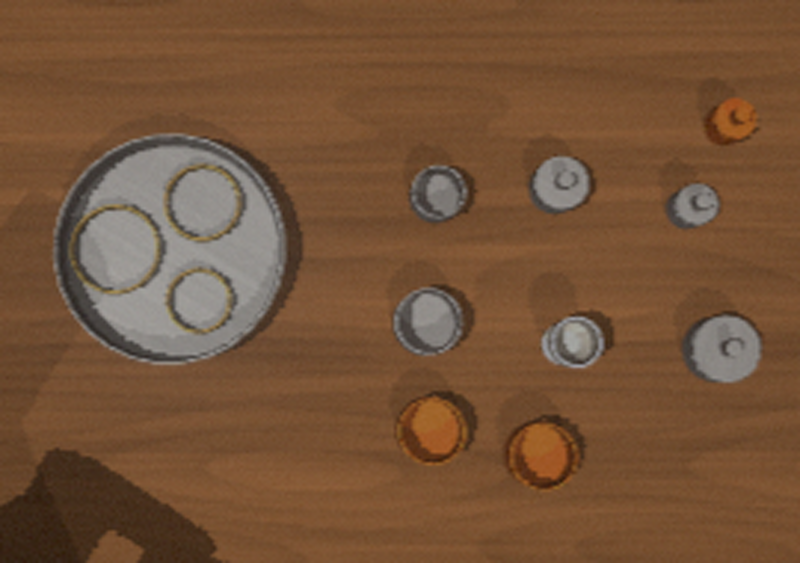

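View pics/b.png

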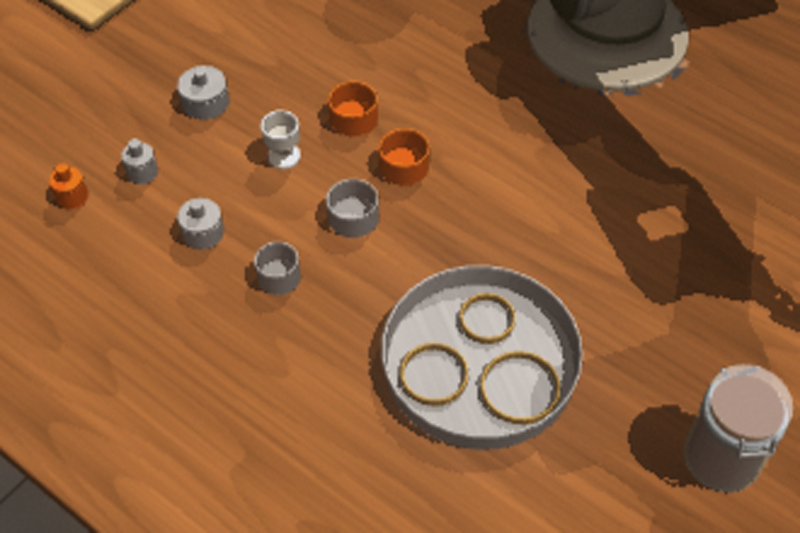

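The top crop shows the silver knobs at small (702,201), medium (566,180) and large (733,347), and the collars at narrow (201,300), middle (205,202) and wide (118,249). The scene crop has the same layout. The orange look-alikes are to the side.

```bash
cat > h.py <<'E'
from rig import env
import numpy as np
def ray(p,uv):
    f=192/np.tan(np.radians(p["fov_y"]/2)); R=np.array(p["R"]);t=np.array(p["t"])
    d=R.T@np.array([(uv[0]-p["cx"])/f,(uv[1]-p["cy"])/f,1]); return -R.T@t,d
def onz(p,uv,z):
    o,d=ray(p,uv); return (o+d*(z-o[2])/d[2])
def proj(p,X):
    f=192/np.tan(np.radians(p["fov_y"]/2)); c=np.array(p["R"])@X+np.array(p["t"]); return f*c[0]/c[2]+p["cx"],f*c[1]/c[2]+p["cy"]
E
python3 - <<'E'
from h import *
import cv2
T=env.get_image("top");S=env.get_image("scene")
A=lambda x,y:(159.5+(x+.5)/2.963,99.5+(y+.5)/2.963)
B=lambda x,y:(89.5+(x+.5)/2.4242,89.5+(y+.5)/2.4242)
pts=dict(small=((702,201),(136,146),.058),medium=((566,180),(198,206),.058),large=((733,347),(200,75),.058),
 narrow=((201,300),(487,318),.015),middle=((205,202),(434,374),.015),wide=((118,249),(520,387),.015),
 dabba=((172,248),(481,355),.039),eggcup=((578,340),(280,128),.062),openM=((440,192),(278,258),.038),openL=((430,320),(353,197),.038))
P={}
for k,(a,b,z) in pts.items():
    x=onz(T,A(*a),z);y=onz(S,B(*b),z);P[k]=(x+y)/2;print(k,x[:2].round(4),y[:2].round(4),A(*a))
for a,b in(("narrow","middle"),("narrow","wide"),("middle","wide")):print(np.linalg.norm(onz(T,A(*pts[a][0]),.015)-onz(T,A(*pts[b][0]),.015)))
E
```

```text
small [ 0.586  -0.3268] [ 0.5882 -0.3214] (396.5907863651704, 167.50539993250084)
medium [ 0.6067 -0.1998] [ 0.6087 -0.1947] (350.69136010799866, 160.41798852514344)
large [ 0.4488 -0.3506] [ 0.4514 -0.3451] (407.05315558555515, 216.77978400269996)
narrow [0.4975 0.1483] [0.5002 0.1537] (227.50539993250084, 200.91748228147148)
middle [0.594  0.1448] [0.5968 0.151 ] (228.85538305771178, 167.84289571380356)
wide [0.5479 0.2299] [0.551  0.2358] (199.49325008437395, 183.70519743503206)
dabba [0.5459 0.1743] [0.5568 0.1851] (217.71802227472156, 183.36770165372934)
eggcup [ 0.4557 -0.2063] [ 0.4583 -0.1989] (354.7413094836314, 214.41731353358082)
openM [ 0.599  -0.0833] [ 0.5969 -0.08  ] (308.1668916638542, 164.46793790077623)
openL [ 0.476  -0.0719] [ 0.4723 -0.0698] (304.79193385082687, 207.66739790752615)
0.09656740849116932
0.09595054762797156
0.0968565866284818
```

move_arm([
  [0,0,-5,-3.3,-3.2,0.4,0],
  [0,0,-10,-6.6,-6.4,0.8,0],
  [0,0,-15,-10,-9.6,1.2,0],
  [0,0,-21.2,-13.3,-12.8,1.6,0],
  [0,0,-21.2,-16.6,-16,1.8,0],
], squeeze=60)

```text
time_s: 2.7
position: [0.296, 0.302, 0.2132]
tool_rot: [[-1.0, -0.004, 0.0], [-0.004, 1.0, 0.0], [-0.0, 0.0, -1.0]]
ft_force: [0.9, -0.4, 0.5]
grip_width: 0.0426
gripper_force: 0.0
```

move_arm([
  [0,0,0,-2,-4.3,0.3,0],
  [0,0,0,-4,-8.6,0.6,0],
  [0,0,0,-6,-12.9,0.9,0],
  [0,0,0,-8,-17.2,1.2,0],
  [0,0,0,-10,-21.5,1.5,0],
])

```text
time_s: 3.2
position: [0.3963, 0.0867, 0.1985]
tool_rot: [[-1.0, -0.0, 0.001], [-0.0, 1.0, 0.0], [-0.001, 0.0, -1.0]]
ft_force: [0.9, 1.3, 0.6]
grip_width: 0.0425
gripper_force: 0.0
```

move_arm([
  [0,0,0,-2,-4.3,0.3,0],
  [0,0,0,-4,-8.6,0.6,0],
  [0,0,0,-6,-12.9,0.9,0],
  [0,0,0,-8,-17.2,1.2,0],
  [0,0,0,-10,-21.5,1.5,0],
])

```text
time_s: 3.7
position: [0.4963, -0.1284, 0.1833]
tool_rot: [[-1.0, 0.0, 0.0], [0.0, 1.0, -0.0], [-0.0, -0.0, -1.0]]
ft_force: [-0.2, -0.1, 0.8]
grip_width: 0.0431
gripper_force: 0.0
```

move_arm([
  [0,0,0,-2,-4.3,0.3,0],
  [0,0,0,-4,-8.6,0.6,0],
  [0,0,0,-6,-12.9,0.9,0],
  [0,0,0,-8,-17.2,1.2,0],
  [0,0,0,-9,-19.5,2,0],
])

```text
time_s: 4.2
position: [0.5867, -0.3248, 0.1631]
tool_rot: [[-1.0, 0.002, 0.001], [0.002, 1.0, -0.001], [-0.001, -0.001, -1.0]]
ft_force: [-0.8, 0.3, -0.4]
grip_width: 0.0427
gripper_force: 0.0
```

Run:
```python
from h import *
import cv2
p=env.observe()["position"];print(p)
T=env.get_image("top");S=env.get_image("scene")
print(proj(T,p),proj(S,p))
p=env.observe()["position"];print(p)
im=[]
for I in(T,S):
    u,v=map(int,proj(I,p)); u0=max(u-50,0);c=I["color"][v-70:v+50,u0:u0+100,::-1];im.append(cv2.resize(c,(400,480),interpolation=cv2.INTER_CUBIC));print(u0,v-70)
cv2.imwrite("pics/c.png",np.hstack(im))
```

```text
[ 0.58673589 -0.32483131  0.16307019]
(np.float64(409.6527998439211), np.float64(160.87087140850667)) (np.float64(138.00365554330673), np.float64(124.29006605562708))
[ 0.58586757 -0.32418082  0.16100041]
359 91
88 54
```

View pics/c.png

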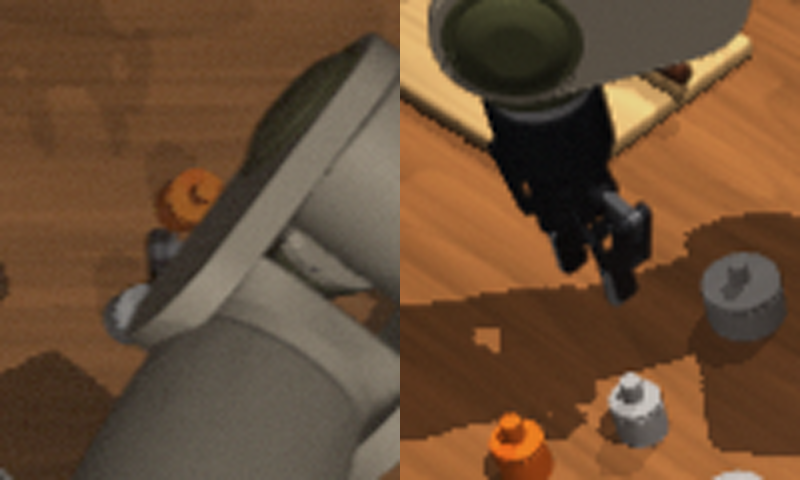

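The scene view shows the fingertips at about (137,124), next to the predicted (138,124), with the small pot's knob below. Calibration is good enough, so I'm descending.

move_arm([
  [0,0,0,0,0,3.5,0],
  [0,0,0,0,0,7,0],
  [0,0,0,0,0,9.5,0],
  [0,0,0,0,0,11,0],
  [0,0,0,0,0,11.9,0],
])

```text
time_s: 4.8
position: [0.5854, -0.3202, 0.0432]
tool_rot: [[-1.0, -0.001, -0.001], [-0.001, 1.0, 0.001], [0.001, 0.001, -1.0]]
ft_force: [-0.1, 0.1, -0.7]
grip_width: 0.0427
gripper_force: 0.0
```

Run:
```python
from h import *
import cv2
S=env.get_image("scene")
s=env.observe();print(s["position"],s["ft_force"])
u,v=map(int,proj(S,s["position"]));c=S["color"][v-50:v+40,u-60:u+60,::-1]
cv2.imwrite("pics/d.png",cv2.resize(c,(800,600),interpolation=cv2.INTER_CUBIC))
```

```text
[ 0.58523347 -0.32018079  0.04246993] [ 0.01629538  0.94693381 -1.74923205]
```

View pics/d.png

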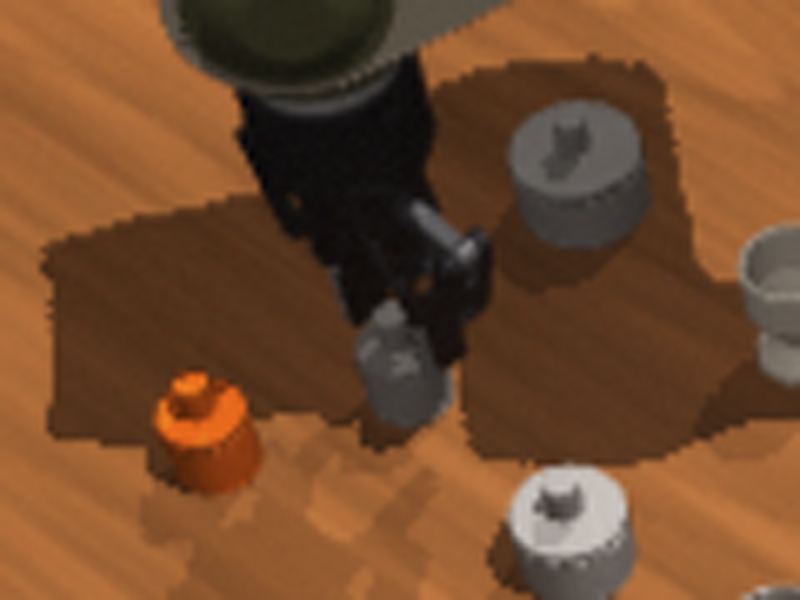

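Fingers straddle the knob, which sits nearer the left (−y) finger. I'm shifting 3–4 mm that way, then closing.

move_arm([
  [0,0,0,-0.15,-0.4,0.15,0],
  [0,0,0,-0.15,-0.4,0.15,-1],
  [0,0,0,-0.15,-0.4,0.15,-1],
  [0,0,0,-0.15,-0.4,0.15,-1],
  [0,0,0,-0.15,-0.4,0.15,-1],
])

```text
time_s: 5.35
position: [0.5877, -0.3257, 0.0438]
tool_rot: [[-1.0, -0.0, 0.001], [-0.0, 1.0, -0.001], [-0.001, -0.001, -1.0]]
ft_force: [1.1, -0.5, 4.1]
grip_width: 0.0133
gripper_force: 58.5
```

move_arm([
  [0,0,0,0,0,0,-1],
  [0,0,0,0,0,-1,-1],
  [0,0,0,0,0,-3,-1],
  [0,0,0,0,0,-6,-1],
  [0,0,0,0,0,-9,-1],
])

```text
time_s: 5.85
position: [0.587, -0.3249, 0.1337]
tool_rot: [[-1.0, -0.0, -0.001], [-0.0, 1.0, 0.001], [0.001, 0.001, -1.0]]
ft_force: [0.5, -0.4, -0.1]
grip_width: 0.0132
gripper_force: 58.5
```

Run:
```python
from h import *
import cv2
S=env.get_image("scene")
s=env.observe();print(s["position"],s["ft_force"],s["grip_width"],s["gripper_force"])
u,v=map(int,proj(S,s["position"]));c=S["color"][v-50:v+40,u-60:u+60,::-1];print(u,v)
cv2.imwrite("pics/e.png",cv2.resize(c,(800,600),interpolation=cv2.INTER_CUBIC))
```

```text
[ 0.58867938 -0.32613329  0.1397913 ] [ 1.89058609 -1.20010788  3.99933076] 0.012976358050310905 58.577590584754944
138 130
```

View pics/e.png

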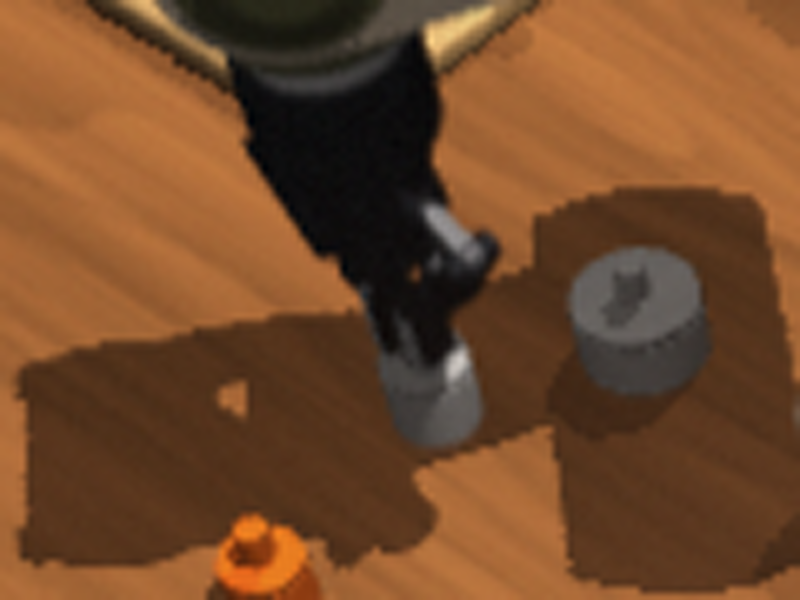

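The pot is held upright, knob between the fingers.

move_arm([
  [0,0,0,0.4,2,0,-1],
  [0,0,0,1.1,6,0,-1],
  [0,0,0,1.9,10.2,0,-1],
  [0,0,0,2.7,14.4,0,-1],
  [0,0,0,3.5,18.6,0,-1],
])

```text
time_s: 6.4
position: [0.5515, -0.1376, 0.133]
tool_rot: [[-1.0, 0.0, -0.0], [0.0, 1.0, 0.0], [0.0, 0.0, -1.0]]
ft_force: [-0.4, -0.5, -1.3]
grip_width: 0.0129
gripper_force: 58.6
```

move_arm([
  [0,0,0,0.7,4,0,-1],
  [0,0,0,1.4,8,0,-1],
  [0,0,0,2.1,12,0,-1],
  [0,0,0,2.8,15.5,0,-1],
  [0,0,0,3.5,19,0,-1],
])

```text
time_s: 6.9
position: [0.5165, 0.0523, 0.1331]
tool_rot: [[-1.0, -0.0, -0.0], [-0.0, 1.0, 0.0], [0.0, 0.0, -1.0]]
ft_force: [0.2, -0.7, -1.7]
grip_width: 0.0134
gripper_force: 58.6
```

move_arm([
  [0,0,0,0.6,3.5,0,-1],
  [0,0,0,1.1,6.5,0,-1],
  [0,0,0,1.5,8.5,0,-1],
  [0,0,0,1.8,10,0,-1],
  [0,0,0,1.8,10,0,-1],
])

```text
time_s: 7.4
position: [0.4988, 0.1519, 0.1329]
tool_rot: [[-1.0, -0.002, -0.0], [-0.002, 1.0, 0.0], [0.0, 0.0, -1.0]]
ft_force: [-0.0, -1.1, 0.3]
grip_width: 0.0134
gripper_force: 58.6
```

Run:
```python
from h import *
import cv2
T=env.get_image("top");S=env.get_image("scene")
s=env.observe();print(s["position"],s["ft_force"],s["grip_width"])
c=np.hstack([cv2.resize(I["color"][v:v+120,u:u+100,::-1],(400,480),interpolation=cv2.INTER_CUBIC) for I,u,v in((T,170,130),(S,230,165))])
cv2.imwrite("pics/f.png",c)
```

```text
[0.4993527  0.15028942 0.13286822] [-0.08082522 -0.21678657 -1.23167054] 0.013043994926157378
```

View pics/f.png

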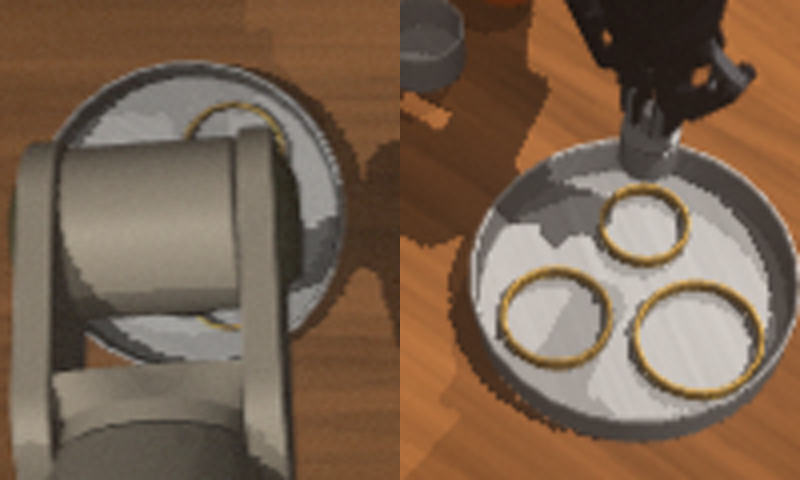

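The small pot hangs upright over the narrow collar. I'll lower it to just above the rim and check.

move_arm([
  [0,0,0,0,0,2.5,-1],
  [0,0,0,0,0,4.5,-1],
  [0,0,0,0,0,6,-1],
  [0,0,0,0,0,7,-1],
  [0,0,0,0,0,7,-1],
])

```text
time_s: 8.0
position: [0.499, 0.1499, 0.0619]
tool_rot: [[-1.0, 0.001, -0.002], [0.001, 1.0, -0.0], [0.002, -0.0, -1.0]]
ft_force: [-0.3, 0.1, -0.2]
grip_width: 0.0132
gripper_force: 58.6
```

Run:
```python
from h import *
import cv2
S=env.get_image("scene")
s=env.observe();print(s["position"],s["ft_force"],s["grip_width"])
cv2.imwrite("pics/g.png",cv2.resize(S["color"][185:245,245:325,::-1],(640,480),interpolation=cv2.INTER_CUBIC))
```

```text
[0.4994617  0.15006959 0.06274495] [ 0.23998154 -0.54335411 -0.73660341] 0.012912225311424524
```

View pics/g.png

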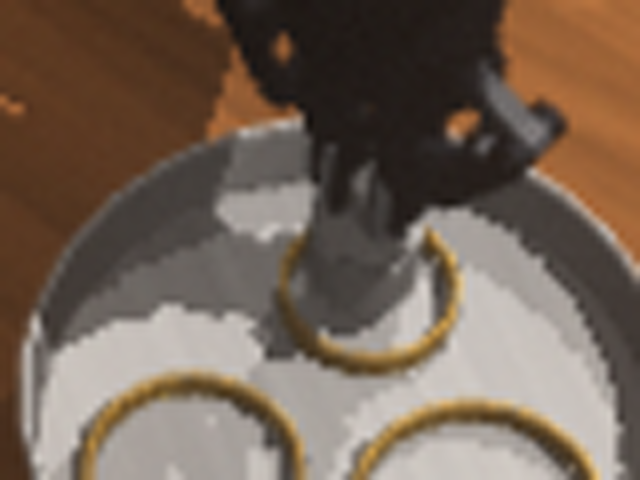

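The pot's foot is ~2 px left of the collar's centre. I'm nudging it and lowering.

move_arm([
  [0,0,0,0.15,0.3,0,-1],
  [0,0,0,0.15,0.3,0.7,-1],
  [0,0,0,0.15,0.3,1.2,-1],
  [0,0,0,0.15,0.3,1.5,-1],
  [0,0,0,0.15,0.3,1.6,-1],
])

```text
time_s: 8.55
position: [0.4978, 0.1537, 0.0467]
tool_rot: [[-1.0, -0.0, 0.0], [-0.0, 1.0, -0.0], [-0.0, -0.0, -1.0]]
ft_force: [-1.8, -0.3, 6.6]
grip_width: 0.0131
gripper_force: 59.4
```

move_arm([
  [0,0,0,0,0,0.1,-1],
  [0,0,0,0,0,0.1,-1],
  [0,0,0,0,0,0.1,-0.2],
  [0,0,0,0,0,0.1,-0.1],
  [0,0,0,0,0,0.1,-0.1],
])

```text
time_s: 9.05
position: [0.4977, 0.1537, 0.0457]
tool_rot: [[-1.0, -0.0, -0.0], [-0.0, 1.0, -0.0], [0.0, -0.0, -1.0]]
ft_force: [0.5, -0.5, 1.0]
grip_width: 0.0385
gripper_force: 0.0
```

move_arm([
  [0,0,0,0,0,-1,-0.1],
  [0,0,0,0,0,-3,-0.1],
  [0,0,0,0,0,-6,-0.1],
  [0,0,0,0,0,-9,-0.1],
  [0,0,0,-1,-2,-11,0],
])

```text
time_s: 9.55
position: [0.5074, 0.1349, 0.1587]
tool_rot: [[-1.0, -0.003, 0.002], [-0.003, 1.0, 0.001], [-0.002, 0.001, -1.0]]
ft_force: [-0.5, -1.0, -1.0]
grip_width: 0.0426
gripper_force: 0.0
```

move_arm([
  [0,0,0,-1,-4.5,0,0],
  [0,0,0,-2,-9,0,0],
  [0,0,0,-3,-13.5,0,0],
  [0,0,0,-4,-18,0,0],
  [0,0,0,-5,-22.5,0,0],
])

```text
time_s: 10.05
position: [0.5579, -0.0932, 0.1567]
tool_rot: [[-1.0, -0.0, 0.001], [-0.0, 1.0, -0.0], [-0.001, -0.0, -1.0]]
ft_force: [0.5, 0.6, 0.2]
grip_width: 0.0427
gripper_force: 0.0
```

Run:
```python
from h import *
import cv2
S=env.get_image("scene");T=env.get_image("top")
s=env.observe();print(s["position"],s["grip_width"])
c=np.hstack([cv2.resize(I["color"][v:v+120,u:u+100,::-1],(400,480),interpolation=cv2.INTER_CUBIC) for I,u,v in((T,170,130),(S,230,165))])
cv2.imwrite("pics/h.png",c)
```

```text
[ 0.5586867  -0.09633392  0.15622925] 0.04280757192284727
```

View pics/h.png

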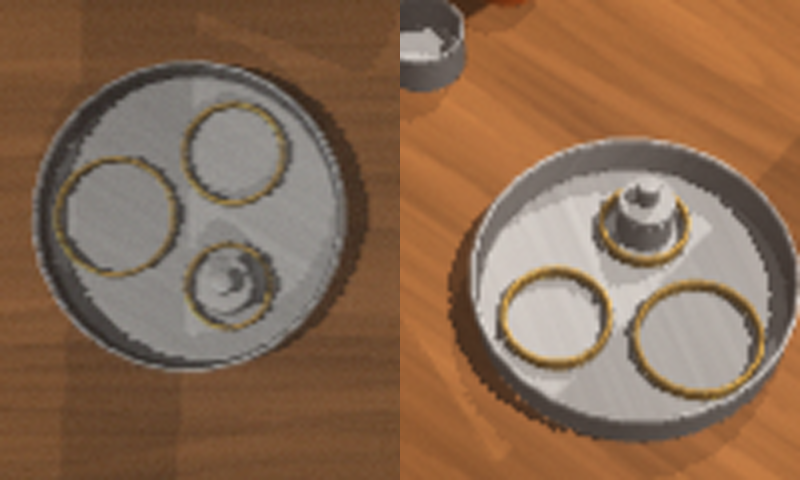

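The small pot stands flat and centred in the narrow collar. Next is the medium pot.

move_arm([
  [0,0,0,-2,-4,1,0],
  [0,0,0,-4,-8,3,0],
  [0,0,0,-4.9,-10.1,6,0],
  [0,0,0,-4.9,-10.1,7,0],
  [0,0,0,-4.9,-10.1,7,0],
])

```text
time_s: 10.65
position: [0.606, -0.1913, 0.0846]
tool_rot: [[-1.0, -0.0, -0.003], [-0.0, 1.0, 0.002], [0.003, 0.002, -1.0]]
ft_force: [0.4, 0.2, -0.3]
grip_width: 0.0429
gripper_force: 0.0
```

Run:
```python
from h import *
import cv2
S=env.get_image("scene")
s=env.observe();print(s["position"],s["ft_force"])
u,v=map(int,proj(S,s["position"]));c=S["color"][v-40:v+50,u-60:u+60,::-1];print(u,v)
cv2.imwrite("pics/i.png",cv2.resize(c,(800,600),interpolation=cv2.INTER_CUBIC))
```

```text
[ 0.60654015 -0.1910846   0.08613649] [ 0.27348988 -0.18868331 -0.34029327]
171 168
```

View pics/i.png

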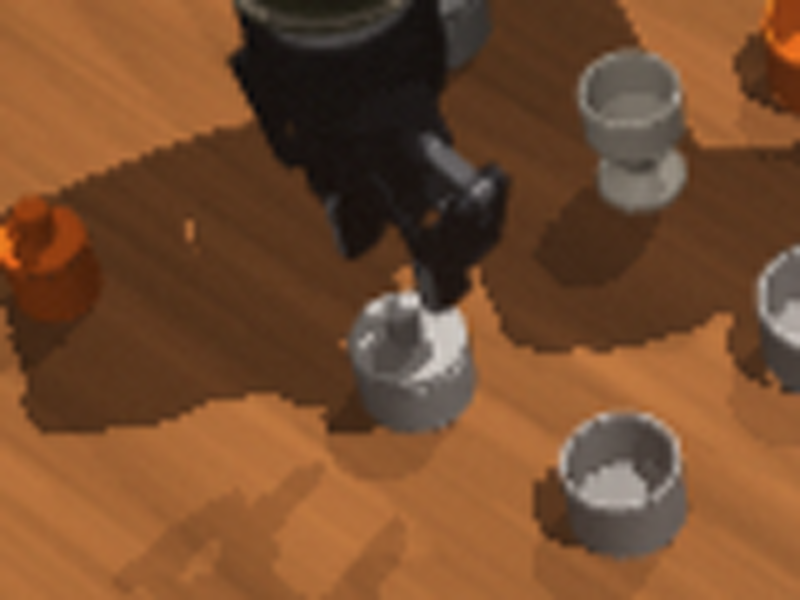

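The fingers are above the medium knob, 6 mm too far in +y. I'll correct, lower and grip.

move_arm([
  [0,0,0,-0.1,-0.6,0,0],
  [0,0,0,-0.1,-0.6,1.5,0],
  [0,0,0,-0.1,-0.6,3,0],
  [0,0,0,-0.1,-0.6,4,0],
  [0,0,0,-0.1,-0.6,4.2,0],
])

```text
time_s: 11.2
position: [0.6077, -0.1979, 0.0438]
tool_rot: [[-1.0, -0.001, -0.0], [-0.001, 1.0, 0.0], [0.0, 0.0, -1.0]]
ft_force: [-1.4, -0.2, 0.6]
grip_width: 0.0422
gripper_force: 0.0
```

move_arm([
  [0,0,0,0,0,0,-1],
  [0,0,0,0,0,0,-1],
  [0,0,0,0,0,0,-1],
  [0,0,0,0,0,0,-1],
  [0,0,0,0,0,0,-1],
])

```text
time_s: 11.7
position: [0.6083, -0.1986, 0.0448]
tool_rot: [[-1.0, -0.0, 0.002], [-0.0, 1.0, -0.001], [-0.002, -0.001, -1.0]]
ft_force: [0.3, -0.2, 5.3]
grip_width: 0.0132
gripper_force: 59.0
```

move_arm([
  [0,0,0,0,0,-1,-1],
  [0,0,0,0,0,-3,-1],
  [0,0,0,0,0,-6,-1],
  [0,0,0,0,0,-8.5,-1],
  [0,0,0,0,0,-9,-1],
])

```text
time_s: 12.2
position: [0.6088, -0.1987, 0.1372]
tool_rot: [[-1.0, -0.0, 0.005], [-0.0, 1.0, -0.003], [-0.005, -0.003, -1.0]]
ft_force: [0.3, 0.2, -0.4]
grip_width: 0.0131
gripper_force: 58.7
```

move_arm([
  [0,0,0,0.1,2,0,-1],
  [0,0,0,0.3,6,0,-1],
  [0,0,0,0.4,10.2,0,-1],
  [0,0,0,0.6,14.4,0,-1],
  [0,0,0,0.7,18.6,0,-1],
])

```text
time_s: 12.7
position: [0.5994, -0.0096, 0.1323]
tool_rot: [[-1.0, -0.0, -0.003], [-0.0, 1.0, 0.001], [0.003, 0.001, -1.0]]
ft_force: [0.2, 0.0, -0.9]
grip_width: 0.0132
gripper_force: 58.7
```

move_arm([
  [0,0,0,0.2,4.5,0,-1],
  [0,0,0,0.3,9,0,-1],
  [0,0,0,0.4,13,0,-1],
  [0,0,0,0.5,15.5,0.5,-1],
  [0,0,0,0.6,16.3,2,-1],
])

```text
time_s: 13.2
position: [0.5936, 0.1544, 0.1133]
tool_rot: [[-1.0, -0.004, -0.0], [-0.004, 1.0, 0.001], [0.0, 0.001, -1.0]]
ft_force: [0.9, -0.8, -0.8]
grip_width: 0.0132
gripper_force: 58.8
```

move_arm([
  [0,0,0,0,0,2,-1],
  [0,0,0,0,0,4,-1],
  [0,0,0,0,0,4.8,-1],
  [0,0,0,0,0,4.8,-1],
  [0,0,0,0,0,4.8,-1],
])

```text
time_s: 13.7
position: [0.5948, 0.1509, 0.0662]
tool_rot: [[-1.0, -0.0, 0.0], [-0.0, 1.0, 0.0], [-0.0, 0.0, -1.0]]
ft_force: [1.2, -0.8, -1.1]
grip_width: 0.013
gripper_force: 58.8
```

Run:
```python
from h import *
import cv2
S=env.get_image("scene")
s=env.observe();print(s["position"],s["ft_force"],s["grip_width"])
cv2.imwrite("pics/j.png",cv2.resize(S["color"][195:270,230:330,::-1],(800,600),interpolation=cv2.INTER_CUBIC))
```

```text
[0.59502743 0.15081978 0.06656804] [ 0.53743452 -0.23919993 -0.21524749] 0.013389649547337564
```

View pics/j.png

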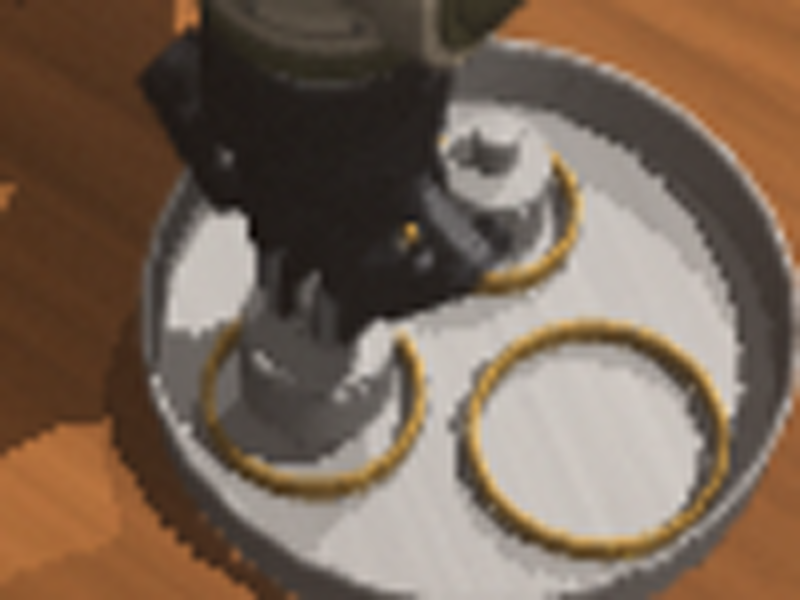

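The medium pot hangs centred over the middle collar (about (315,395) in the crop), so I'm lowering it.

move_arm([
  [0,0,0,0,0,0.7,-1],
  [0,0,0,0,0,1.3,-1],
  [0,0,0,0,0,1.7,-1],
  [0,0,0,0,0,1.9,-1],
  [0,0,0,0,0,2,-1],
])

```text
time_s: 14.25
position: [0.5949, 0.1504, 0.0477]
tool_rot: [[-1.0, -0.0, 0.001], [-0.0, 1.0, -0.001], [-0.001, -0.001, -1.0]]
ft_force: [-8.0, -2.6, 22.5]
grip_width: 0.0129
gripper_force: 61.0
```

move_arm([
  [0,0,0,0,0,0,-1],
  [0,0,0,0,0,0,-1],
  [0,0,0,0,0,0,-0.2],
  [0,0,0,0,0,0,-0.1],
  [0,0,0,0,0,0,-0.1],
])

```text
time_s: 14.75
position: [0.5947, 0.1507, 0.0455]
tool_rot: [[-1.0, -0.0, -0.0], [-0.0, 1.0, 0.0], [0.0, 0.0, -1.0]]
ft_force: [-0.2, -0.4, -0.2]
grip_width: 0.0385
gripper_force: 0.0
```

move_arm([
  [0,0,0,0,0,-1,-0.1],
  [0,0,0,0,0,-3,-0.1],
  [0,0,0,0,0,-6,-0.1],
  [0,0,0,0,0,-9,-0.1],
  [0,0,0,1,-3,-11,0],
])

```text
time_s: 15.25
position: [0.5857, 0.1225, 0.1585]
tool_rot: [[-1.0, -0.004, 0.004], [-0.004, 1.0, 0.001], [-0.004, 0.001, -1.0]]
ft_force: [0.3, 0.0, -0.2]
grip_width: 0.0423
gripper_force: 0.0
```

move_arm([
  [0,0,0,1.3,-4.5,0,0],
  [0,0,0,2.6,-9,0,0],
  [0,0,0,3.9,-13.5,0,0],
  [0,0,0,5.2,-18,0,0],
  [0,0,0,6.5,-22.5,0,0],
])

```text
time_s: 15.75
position: [0.5191, -0.106, 0.1566]
tool_rot: [[-1.0, -0.0, 0.001], [-0.0, 1.0, -0.0], [-0.001, -0.0, -1.0]]
ft_force: [0.9, -0.3, 0.6]
grip_width: 0.0428
gripper_force: 0.0
```

move_arm([
  [0,0,0,1.3,-4.5,0,0],
  [0,0,0,2.6,-9,0,0],
  [0,0,0,3.9,-13.5,0,0],
  [0,0,0,5.2,-18,0,0],
  [0,0,0,6.2,-20.5,0,0],
])

```text
time_s: 16.25
position: [0.4568, -0.3126, 0.1564]
tool_rot: [[-1.0, 0.002, 0.001], [0.002, 1.0, -0.001], [-0.001, -0.001, -1.0]]
ft_force: [0.1, 0.5, 0.6]
grip_width: 0.0428
gripper_force: 0.0
```

Run:
```python
from h import *
import cv2
S=env.get_image("scene");T=env.get_image("top")
s=env.observe();print(s["position"],s["grip_width"])
c=np.hstack([cv2.resize(I["color"][v:v+120,u:u+100,::-1],(400,480),interpolation=cv2.INTER_CUBIC) for I,u,v in((S,230,165),(S,130,80))])
cv2.imwrite("pics/k.png",c)
```

```text
[ 0.45672798 -0.31250754  0.15621435] 0.042479580251329294
```

View pics/k.png

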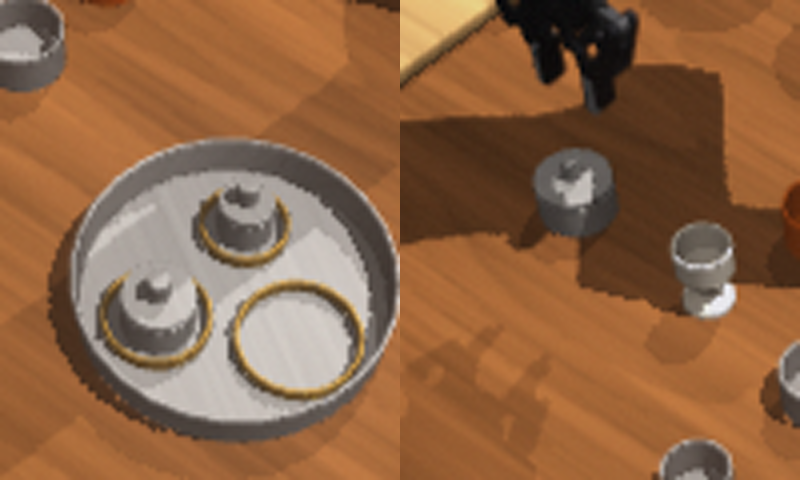

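Both pots are seated, and the large knob is ahead of the fingers. Next is the large pot.

move_arm([
  [0,0,0,0.65,-3.5,2,0],
  [0,0,0,0.65,-3.5,5,0],
  [0,0,0,0.65,-3.5,6.5,0],
  [0,0,0,0.65,-3.5,7,0],
  [0,0,0,0.65,-3.5,7,0],
])

```text
time_s: 16.85
position: [0.4517, -0.3437, 0.086]
tool_rot: [[-1.0, -0.001, -0.0], [-0.001, 1.0, 0.0], [0.0, 0.0, -1.0]]
ft_force: [-0.4, 0.5, -0.3]
grip_width: 0.0425
gripper_force: 0.0
```

Run:
```python
from h import *
s=env.observe();print(s["position"])
```

```text
[ 0.45166593 -0.3437115   0.08597723]
```

move_arm([
  [0,0,0,0.15,-0.4,0,0],
  [0,0,0,0.15,-0.4,1.5,0],
  [0,0,0,0.15,-0.4,3,0],
  [0,0,0,0.15,-0.4,4,0],
  [0,0,0,0.15,-0.4,4.2,0],
])

```text
time_s: 17.35
position: [0.4498, -0.3483, 0.0436]
tool_rot: [[-1.0, -0.0, -0.0], [-0.0, 1.0, 0.0], [0.0, 0.0, -1.0]]
ft_force: [-0.6, 0.1, -0.2]
grip_width: 0.043
gripper_force: 0.0
```

move_arm([
  [0,0,0,0,0,0,-1],
  [0,0,0,0,0,0,-1],
  [0,0,0,0,0,0,-1],
  [0,0,0,0,0,0,-1],
  [0,0,0,0,0,0,-1],
])

```text
time_s: 17.85
position: [0.4502, -0.3488, 0.0446]
tool_rot: [[-1.0, -0.0, 0.001], [-0.0, 1.0, -0.001], [-0.001, -0.001, -1.0]]
ft_force: [0.2, -0.9, 5.3]
grip_width: 0.0131
gripper_force: 59.1
```

move_arm([
  [0,0,0,0,0,-1,-1],
  [0,0,0,0,0,-3,-1],
  [0,0,0,0,0,-6,-1],
  [0,0,0,0,0,-9,-1],
  [0,0,0,0,0,-10,-1],
])

```text
time_s: 18.35
position: [0.4504, -0.3488, 0.1468]
tool_rot: [[-1.0, -0.0, 0.003], [-0.0, 1.0, -0.003], [-0.003, -0.003, -1.0]]
ft_force: [-0.6, -0.9, -1.5]
grip_width: 0.0129
gripper_force: 58.8
```

move_arm([
  [0,0,0,-0.3,2,0,-1],
  [0,0,0,-1,6,0,-1],
  [0,0,0,-1.7,10.2,0,-1],
  [0,0,0,-2.4,14.4,0,-1],
  [0,0,0,-3.1,18.6,0,-1],
])

```text
time_s: 18.85
position: [0.4799, -0.1593, 0.1423]
tool_rot: [[-1.0, -0.0, -0.003], [-0.0, 1.0, 0.002], [0.003, 0.002, -1.0]]
ft_force: [0.6, -0.4, -0.7]
grip_width: 0.013
gripper_force: 58.8
```

move_arm([
  [0,0,0,-0.7,4.2,0,-1],
  [0,0,0,-1.4,8.4,0,-1],
  [0,0,0,-2.1,12.6,0,-1],
  [0,0,0,-2.8,16.8,0,-1],
  [0,0,0,-3.6,21,0,-1],
])

```text
time_s: 19.35
position: [0.5153, 0.0504, 0.1424]
tool_rot: [[-1.0, -0.001, -0.003], [-0.001, 1.0, 0.001], [0.003, 0.001, -1.0]]
ft_force: [0.3, -0.5, -1.0]
grip_width: 0.0131
gripper_force: 58.8
```

move_arm([
  [0,0,0,-0.8,4.4,0,-1],
  [0,0,0,-1.6,9,0,-1],
  [0,0,0,-2.4,13.5,0,-1],
  [0,0,0,-2.9,17,0,-1],
  [0,0,0,-3.2,18.7,0,-1],
])

```text
time_s: 19.85
position: [0.547, 0.238, 0.142]
tool_rot: [[-1.0, -0.003, -0.003], [-0.003, 1.0, -0.0], [0.003, -0.0, -1.0]]
ft_force: [0.2, -0.3, -2.5]
grip_width: 0.0131
gripper_force: 58.9
```

move_arm([
  [0,0,0,0,0,0,-1],
  [0,0,0,0,0,3,-1],
  [0,0,0,0,0,6,-1],
  [0,0,0,0,0,7.5,-1],
  [0,0,0,0,0,7.5,-1],
])

```text
time_s: 20.35
position: [0.547, 0.2331, 0.0662]
tool_rot: [[-1.0, 0.001, -0.006], [0.001, 1.0, -0.002], [0.006, -0.002, -1.0]]
ft_force: [-0.4, 0.4, -1.3]
grip_width: 0.0134
gripper_force: 58.9
```

Run:
```python
from h import *
import cv2
S=env.get_image("scene")
s=env.observe();print(s["position"],s["ft_force"],s["grip_width"])
cv2.imwrite("pics/l.png",cv2.resize(S["color"][200:275,245:345,::-1],(800,600),interpolation=cv2.INTER_CUBIC))
```

```text
[0.5479954  0.23346217 0.06794455] [-0.5028133  -0.38663883 -1.71855196] 0.01305496783744467
```

View pics/l.png

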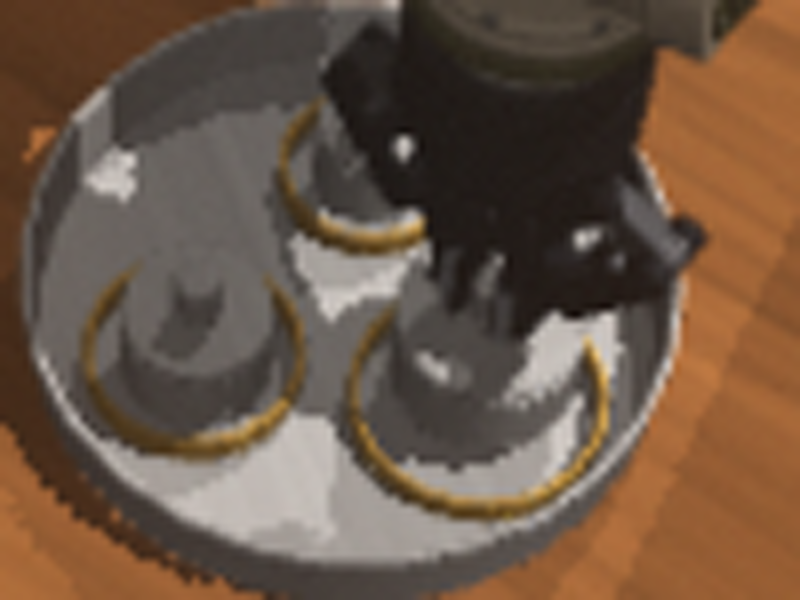

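The large pot hangs in the wide collar's bore, with room all round. I'm nudging 2–3 mm in +x and lowering.

move_arm([
  [0,0,0,-0.25,0,0,-1],
  [0,0,0,-0.25,0,0.9,-1],
  [0,0,0,-0.25,0,1.5,-1],
  [0,0,0,-0.25,0,1.9,-1],
  [0,0,0,-0.25,0,2.05,-1],
])

```text
time_s: 20.9
position: [0.551, 0.2346, 0.0478]
tool_rot: [[-1.0, -0.0, -0.001], [-0.0, 1.0, -0.0], [0.001, -0.0, -1.0]]
ft_force: [-1.8, -2.7, 6.8]
grip_width: 0.013
gripper_force: 59.9
```

move_arm([
  [0,0,0,0,0,0,-1],
  [0,0,0,0,0,0.05,-1],
  [0,0,0,0,0,0.05,-0.2],
  [0,0,0,0,0,0.05,-0.1],
  [0,0,0,0,0,0.05,-0.1],
])

```text
time_s: 21.4
position: [0.5514, 0.2347, 0.0481]
tool_rot: [[-1.0, -0.0, 0.001], [-0.0, 1.0, 0.0], [-0.001, 0.0, -1.0]]
ft_force: [-0.6, -0.8, 0.2]
grip_width: 0.0382
gripper_force: 0.0
```

move_arm([
  [0,0,0,0,0,-1,-0.1],
  [0,0,0,0,0,-3,-0.1],
  [0,0,0,0,0,-6,-0.1],
  [0,0,0,0,0,-9,-0.1],
  [0,0,0,0,0,-13,-0.1],
])

```text
time_s: 21.9
position: [0.5506, 0.2345, 0.1789]
tool_rot: [[-1.0, -0.0, -0.002], [-0.0, 1.0, -0.0], [0.002, -0.0, -1.0]]
ft_force: [0.7, 0.6, -0.1]
grip_width: 0.0383
gripper_force: 0.0
```

move_arm([
  [0,0,0,2,-4,0,0],
  [0,0,0,4,-8,0,0],
  [0,0,0,6,-12,0,0],
  [0,0,0,8,-16,0,0],
  [0,0,0,10,-20,0,0],
])

```text
time_s: 22.4
position: [0.4503, 0.0334, 0.1787]
tool_rot: [[-1.0, -0.001, 0.002], [-0.001, 1.0, -0.0], [-0.002, -0.0, -1.0]]
ft_force: [1.0, 0.6, 0.4]
grip_width: 0.0428
gripper_force: 0.0
```

move_arm([
  [0,0,0,0,-4,0,0],
  [0,0,0,0,-8,0,0],
  [0,0,0,0,-8,0,0],
  [0,0,0,0,-8,0,0],
  [0,0,0,0,-8,0,0],
])

```text
time_s: 22.9
position: [0.4512, -0.0445, 0.1782]
tool_rot: [[-1.0, -0.001, 0.0], [-0.001, 1.0, 0.0], [-0.0, 0.0, -1.0]]
ft_force: [-0.2, 1.0, -0.5]
grip_width: 0.0429
gripper_force: 0.0
```

Run:
```python
from h import *
import cv2
S=env.get_image("scene");T=env.get_image("top")
print(env.observe()["time_s"])
c=np.hstack([cv2.resize(I["color"][v:v+120,u:u+100,::-1],(400,480),interpolation=cv2.INTER_CUBIC) for I,u,v in((T,170,130),(S,230,180))])
cv2.imwrite("pics/m.png",c)
```

```text
23.0
```

View pics/m.png

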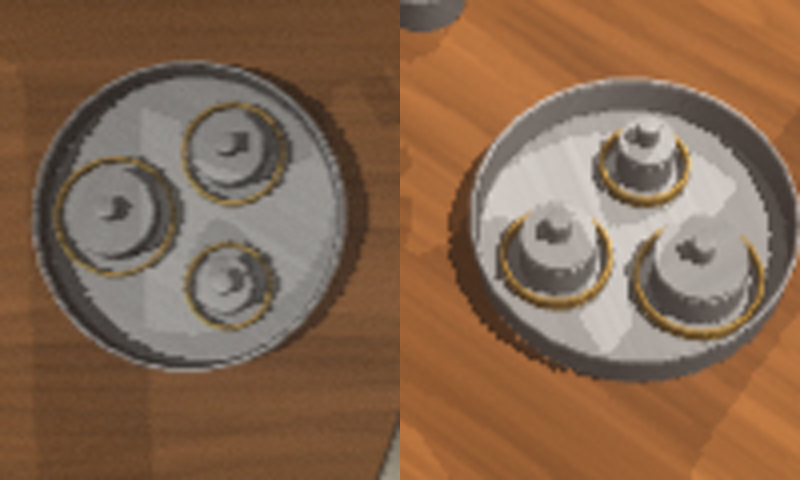

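All three pots stand flat inside their own collars: wide at (118,215), middle at (235,152) and narrow at (230,285) in the top crop. The gripper is clear.

```bash
python3 -c "
from rig import env
print(env.close_job())"
```

```text
the job is handed in; nothing more can be done
None
```

The small, medium and large lidded pots each stand flat in the narrow, middle and wide collars; the arm touched nothing else, and I handed the job in at about 23 s of the 96 s allowed.

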